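# Spray the graphite mould with release agent

## Task

The graphite mould is to get its shot of release spray: take the flat-bladed tool from the tool rest, lever the canister's stiff flip cover fully open with it by the lip (with the tool, not with the gripper), and lay the tool back in the rest just where it lay. Then press the canister's nozzle cap right down with the empty gripper and let it spring back up, leaving the cover open and disturbing nothing else.

Things in the scene. Friction and masses are not known exactly. Their poses are not given: they have to be found in the camera images.
- flat_grip (a point): Flat-bladed lever tool, level in any one of the rest's 3 slots (all tools have like wooden handles). Point: where to grip, near the balance point, half-way up, 41 mm above the table. x runs along the tool to its tip, z up. Handle 16 mm wide, 22 high, from 85 mm behind to 30 mm ahead of the point; then a steel blade 16 mm wide, 4 thick, at mid height. 90 g
- flat_tip (a point): middle of the flat tool's blade end, 135 mm ahead of flat_grip along its x
- pick_grip (a point): bystander: pick in another slot, the same handle with one round pointed-looking rod 6 mm thick; same point on it
- fork_grip (a point): bystander: fork in another slot, the same handle with a rod that splits into two prongs 22 mm apart; same point on it
- rest: fixed wooden tool rest, 200 mm wide (y) by 170, origin under its middle. Slots along x at y = -72, 0, +72 mm. Cross-bars at x = -60 mm (30 mm high) and +72 mm (39 high) carry the tools between 12 mm high stubs that leave 30 mm per 16 mm wide tool; between the bars is open room for fingers down to a 6 mm board
- station: fixed spray station: steel plate 12 mm thick, x -140 to +65, y -55 to +55 mm; a clamped canister (68 mm diameter, shoulder 104 mm, neck 118 mm above the table) stands at its origin, which lies on the table. Front is -x: a black graphite mould, 56 mm square, top 44 mm above the table, lies 105 mm in front of the canister's axis. z up
- cover_hinge (a point): middle of the cover's hinge pin, behind the canister: station (36, 0, 124) mm; the pin runs along the station's y
- cover_lip (a point): middle of the underside of the lip of the steel flip cover; moves with it. Shut, the cover is a hood 58 x 72 mm over the nozzle cap, top 155 mm above the table; the lip, 44 mm wide, 4 thick, sticks out 24 mm forwards (69 to 93 mm in front of the hinge, underside 123 mm above the table), over free air. Shut, the point is 83 mm before and 1 mm below the hinge pin
- cover (a joint): cover's hinge angle, rad: 0 shut, 2.6 fully open, laid back behind the canister (lip then about 170 mm above the table); the front swings up and back. Its weight (200 g) and a stiff hinge hold it shut: about 1.5 N upwards at the lip starts it; let go short of about 1 rad it falls shut again, beyond about 1.45 rad it falls fully open by itself and stays
- cap_top (a point): middle of the top of the white nozzle cap, 32 mm diameter, flat, on the canister's axis, 142 mm above the table when up; under the cover while that is shut
- cap (a joint): how far the nozzle cap is pressed down, in m: 0 up, 0.006 right down; sprung, 2 N to start, about 6.5 N right down; springs back when let go
- rod_jar: bystander: loose glass jar, 68 mm diameter, 110 mm high, with upright glass rods that stick up to 210 mm above the table; stands 125 to 150 mm from the canister's axis, to one side of the station. Origin under its middle
- tin: bystander: small clear glass jar with metal lid, 56 mm diameter, 60 mm high, on the station's other side; origin under its middle
- block: bystander: brass block 90 x 50 x 30 mm; origin under its middle
- frit: bystander: amber glass jar, 52 mm diameter, 75 mm high; origin under its middle
Things that resemble listed ones, but are neither listed nor needed, are in the scene too. Leave any blue or orange look-alike of the station alone. What is shaped like the part that bears flat_grip but black is not meant.

How it is judged:
On the way, in this order (a step that is already met when the one before it is completed fails the run):
1. the cover is being levered up with the flat tool (value of joint cover above 0.5 rad and contact force between flat and cover above 0.1 N), for 0.03 s.
2. the cover is fully open (value of joint cover above 2.4 rad), for 0.2 s.
3. the flat tool lies released back in the rest where it lay, the cover still open (value of joint cover above 2.4 rad and distance of flat_grip from where it was at the start of the episode below 0.03 m and angle between flat_grip's own z axis and vertical below 0.12 rad and contact force between the fingers and flat below 0.05 N and linear speed of flat below 0.03 m/s), for 0.2 s.
4. the nozzle cap is pressed right down by the fingers (value of joint cap above 0.0045 m and contact force between the fingers and cap above 0.5 N), for 0.05 s.
5. the nozzle cap is let up again (value of joint cap below 0.0012 m), for 0.1 s.
At the end, for the whole second after the job is handed in: The cover is open beyond 2.4 rad, the nozzle cap is back up (within 1.2 mm), and the flat tool lies released, level and at rest within 30 mm of where it lay in the rest (all of step 3 and value of joint cap below 0.0012 m); the robot touches nothing.
It fails at once if the gripper or arm forces the cover instead of the tool (value of joint cover below 1.2 rad and contact force between any of the fingers, the arm and cover above 1.5 N).
It fails at once if the nozzle cap is pressed with the tool (contact force between flat and cap above 0.5 N).
It fails at once if another tool in the rest is shifted over 25 mm (distance of any of pick_grip, fork_grip from where it was at the start of the episode above 0.025 m).
It fails at once if a bystander (jar or block) is shifted over 25 mm (distance of any of rod_jar, tin, block, frit from where it was at the start of the episode above 0.025 m).
It fails at once if a jar is tipped (angle between any of rod_jar, tin, frit's own z axis and vertical above 0.5 rad).
It also fails if it takes over 67 s, if anything falls off the work surface, if the arm or the gripper's body presses on something with over 40 N, if the wrist force passes 120 N, or if a joint passes its speed limit or range.

## Robot

A 6-joint arm with a two-finger parallel gripper is mounted at the origin on the work surface. World frame = base frame: x ahead of the robot, y to its left, z up, the work surface at z = 0. Lengths are in m, angles in rad, forces in N, time in s.
With the tool pointing down it reaches from about 0.325 to 0.9 m from the base axis. Payload 6.1 kg.
Tool frame: the origin (TCP) lies midway between the tips of the shut fingers; the grasp point (between the pads) lies 19 mm behind it; z points along the fingers, y is the line along which they close (so a half turn about z gives the same grasp; the last joint's range is limited). The gripper opens to 85 mm and grips with 20 to 120 N. Pads are 22 mm wide; open, the fingers measure 114 mm over their backs; the gripper's body (76 mm by 85 mm) begins 54 mm behind the grasp point. The pads swing forward as they close: fully open they stand 13 mm farther back than shut.
Start: joints at [-1.256, 0.22, 1.526, -0, 1.395, -0.126], TCP at [0.267, -0.565, 0.231] pointing down, gripper open.
Joint ranges: [-2.98, 2.98], [-0.91, 2.08], [0.09, 2.57], [-1.24, 4.39], [0.2, 2.65], [-2.68, 2.68]. Speed limits (rad/s): [2.57, 2.57, 3.01, 3.14, 3.14, 3.14].

## Interface

Orientations are given as [roll, pitch, yaw] about the fixed x, y, z axes, in that order (R = Rz(yaw) Ry(pitch) Rx(roll)).
In Python, from plant import movep, move_l, set_joints, gripper_to, hold, inverse_kinematics, observe, get_image, get_calibration, Unreachable, job_done gives the robot as it stands. Calls block until the motion is done:
- movep(position, orientation): joint-space move of the TCP to a pose.
- move_l(position, feed=0.15, rotation=None, max_force=None): straight line of the TCP; rotation=None keeps the orientation; feed is the mean speed in m/s. With max_force (N) it stops when the force on the tool has changed by that much, and returns True; else False.
- set_joints(angles): joint-space move.
- gripper_to(opening, f_grip=None): finger opening in m; f_grip is the grip in N (None keeps the last); returns when the fingers have stopped.
- hold(seconds).
- inverse_kinematics(position, orientation): joint angles nearest the present ones, or None.
- observe(): the state.
- get_image(name): name is "side" or "top" or "wrist"; returns (picture, depth): 480x640x3 uint8, red, green, blue; 480x640 float32, m along the optical axis (not along the pixel's ray), 0 where there is no reading.
- get_calibration(name): a dict with "intrinsics" (3x3 intrinsics, pixels), "world_from_camera" (4x4, takes a point from camera to world coordinates). Camera axes: x right, y down, z forward; pixel columns grow to the right and rows downward; lengths in m; the calibration is good to about 2 mm. A picture is of the moment at which its call begins: read the wrist's pose just before it. get_calibration takes no time and is no camera call; for the wrist camera it gives the pose at the moment of the call.
A pose or a line that the arm cannot do raises Unreachable and nothing moves.
- job_done(): hands the job in; it is judged then, once.
The state is a dict: "time_s": time; "q": joint angles; "joint_velocities": joint speeds; "joint_torque": joint torques, N m; "eef_pos": TCP position; "tcp_rot": TCP orientation; "ft_force": force on the tool from outside, world axes, zero at the start; "torque": the same for the moment, N m; "opening": finger opening in m; "grasp_force": force on a finger pad.
Only numpy, scipy, OpenCV 4.12 (cv2) and the standard library are available. Lean on these libraries where they do the work, as an engineer would, in place of code of your own. Each camera call takes 0.05 s, during which the arm holds its last target. There are 200 camera calls.

## Working session

There is one attempt and no reset: what is moved stays moved. The work goes in short steps, each a Python script; the robot and the scene stay as the last script left them, time stands still between calls to the robot, and variables do not carry over. Pictures are saved under pics/ and viewed, at most 10 in all, crops included, and the job is handed in when it is done.

```bash
mkdir -p pics; ls; python3 - <<'E'
from plant import *
import cv2,numpy as np
for n in("top","side"):
    im,d=get_image(n); cv2.imwrite(f"pics/{n}0.png",im[:,:,::-1]); np.savez(f"pics/{n}0.npz",im=im,d=d)
    c=get_calibration(n); print(n,np.round(c["intrinsics"],1).tolist(),np.round(c["world_from_camera"],3).tolist())
print(observe()["time_s"])
E
```

```text
pics
top [[472.9, 0.0, 322.4], [0.0, 472.9, 241.2], [0.0, 0.0, 1.0]] [[-0.029, -0.997, 0.078, 0.41], [-0.999, 0.031, 0.022, 0.03], [-0.024, -0.077, -0.997, 1.158], [0.0, 0.0, 0.0, 1.0]]
side [[476.1, 0.0, 319.0], [0.0, 476.1, 238.9], [0.0, 0.0, 1.0]] [[-0.761, -0.486, 0.43, -0.0], [-0.649, 0.584, -0.487, 0.601], [-0.015, -0.65, -0.76, 0.992], [0.0, 0.0, 0.0, 1.0]]
0.1
```

View pics/top0.png

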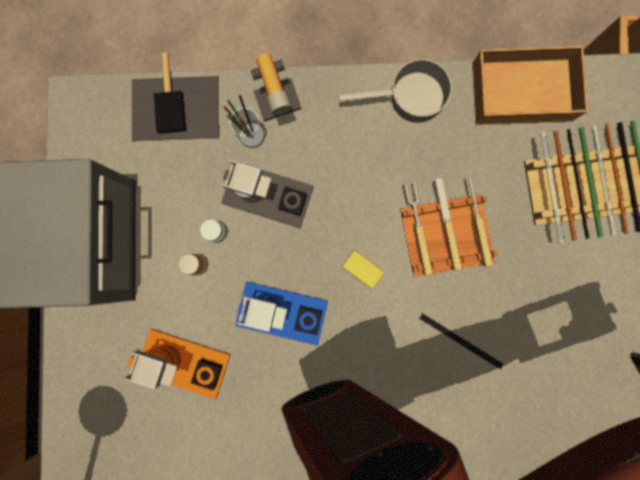

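View pics/side0.png

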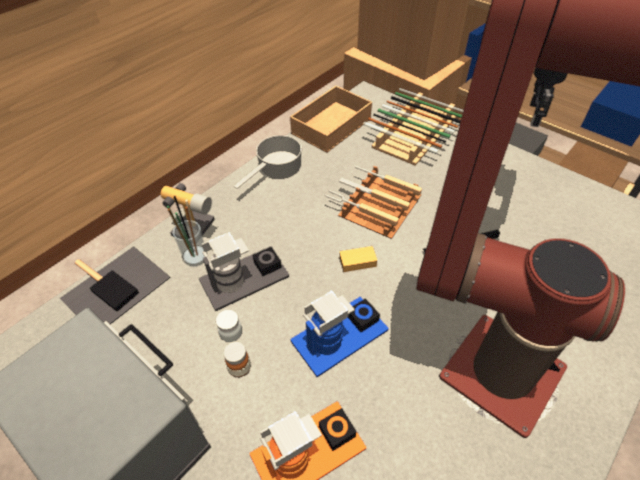

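The top view shows the wooden rest at about (448,235) with three tools. The left one is a fork with two prongs (408,195). The middle one has a wide white blade (440,190) and is the only flat blade, so it's `flat`. The right one has a thin rod (470,185) and is the pick. The grey station at (268,192) is the real one, with the mould at (293,201) on its front. The blue (282,312) and orange (180,363) ones are decoys. I'll confirm in a crop and measure with both depth clouds.

```bash
cat > h.py <<'E'
from plant import *
import cv2,numpy as np
def cloud(n,im,d,c):
    K,T=np.array(c["intrinsics"]),np.array(c["world_from_camera"])
    v,u=np.mgrid[:480,:640]; r=np.stack([(u-K[0,2])/K[0,0],(v-K[1,2])/K[1,1],np.ones_like(u)],-1)*d[...,None]
    P=r@T[:3,:3].T+T[:3,3]; P[d<=0]=np.nan
    return P
def rect(p):
    (c,s,a)=cv2.minAreaRect(p[:,:2].astype(np.float32)*1000); return np.round(c,1),np.round(s,1),round(a,1)
E
python3 - <<'E'
from h import *
tiles=[]
for n in("top","side"):
    z=np.load(f"pics/{n}0.npz"); im,d=z["im"],z["d"]; P=cloud(n,im,d,get_calibration(n)); 
    tab=P[...,2]; print(n,"table z mm",np.nanmedian(tab[(abs(tab)<.02)&(abs(P[...,0]-.5)<.3)])*1000)
    hsv=cv2.cvtColor(im,cv2.COLOR_RGB2HSV)
    # tools
    x,y,zz=P[...,0],P[...,1],P[...,2]
    m=((x>.35)&(x<.75)&(y>-.38)&(y<-.1)&(zz>.034)&(zz<.08)).astype(np.uint8)
    k,l,s,c=cv2.connectedComponentsWithStats(m)
    for i in range(1,k):
        if s[i,4]>40: q=P[l==i]; print("tool",s[i],rect(q),"z",np.round(np.percentile(q[:,2],[5,50,95])*1000,1), "rod/handle z")
    S=(x>.45)&(x<.8)&(y>0)&(y<.36)
    for nm,a,b in(("plate",.006,.02),("mould",.036,.052),("cover",.145,.165),("lip",.12,.134)):
        mm=(S&(zz>a)&(zz<b)).astype(np.uint8)
        k,l,s,c=cv2.connectedComponentsWithStats(mm)
        for i in range(1,k):
            if s[i,4]>60: q=P[l==i]; print(nm,s[i],rect(q),"z",np.round(np.median(q[:,2])*1000,1),np.round(im[l==i].mean(0)))
    if n=="top": tiles=[cv2.resize(im[150:290,380:520],(400,400),interpolation=2),cv2.resize(im[90:230,190:330],(400,400),interpolation=2)]
cv2.imwrite("pics/crop1.png",np.hstack(tiles)[:,:,::-1])
E
```

```text
top table z mm 1.5997353115889679
tool [ 403  177   94   98 2349] (array([ 529.1, -243.8]), array([223.7, 200.8]), 7.3) z [38.1 48.2 55.6] rod/handle z
plate [ 221  170   93   59 1883] (array([617.7, 188.1]), array([206.7, 113.5]), 71.1) z 12.9 [95. 84. 74.]
mould [278 187  29  28 556] (array([597. , 124.3]), array([56.5, 57.1]), 71.0) z 45.4 [57. 50. 44.]
cover [221 160  40  36 729] (array([632.2, 224.3]), array([70.8, 58.9]), 70.7) z 155.9 [196. 182. 154.]
lip [269 104  22   9  68] (array([792.4, 140.3]), array([13.7, 47.4]), 1.3) z 127.0 [87. 80. 66.]
lip [223 164  12  22 115] (array([646.7, 259.2]), array([14.2, 48. ]), 68.7) z 128.3 [140. 129. 107.]
lip [254 174  17  24 232] (array([614.8, 181.4]), array([24.2, 52.6]), 70.9) z 128.0 [190. 175. 145.]
side table z mm 0.45556085455411566
tool [ 324  165   98   62 1611] (array([ 533.4, -241.1]), array([223.6, 203.8]), 5.8) z [36.  44.9 53.4] rod/handle z
plate [ 198  254   91   56 1606] (array([623.2, 190. ]), array([205.7, 114.8]), 70.8) z 12.1 [112. 102.  96.]
plate [182 258  21   8  64] (array([761.7, 246.5]), array([57.1, 17.7]), 30.7) z 12.3 [151. 150. 139.]
plate [218 326  24  16  75] (array([521.9, 326.3]), array([55.3, 25.8]), 60.4) z 12.4 [126. 122. 109.]
mould [252 246  29  25 418] (array([601.1, 126.5]), array([56.7, 59.6]), 70.0) z 44.3 [68. 62. 59.]
mould [180 248  23  11  83] (array([754.9, 241.3]), array([56.7, 17.2]), 51.7) z 43.4 [177. 179. 168.]
mould [211 275  31  13 102] (array([618. , 244.1]), array([74.1, 23. ]), 56.4) z 44.8 [66. 61. 57.]
mould [218 322  21  12  66] (array([522.7, 325.4]), array([47.2, 19.8]), 63.5) z 42.4 [134. 127. 115.]
cover [201 232  39  31 586] (array([636.9, 225.8]), array([70.2, 64.3]), 70.5) z 154.9 [218. 211. 193.]
lip [202 238  47  32 298] (array([633.8, 220.4]), array([103.1,  62.1]), 70.3) z 127.8 [173. 165. 149.]
```

View pics/crop1.png

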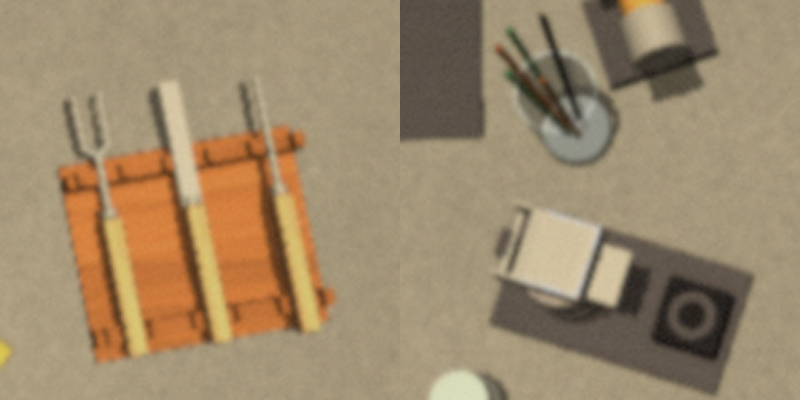

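The crop confirms it: the middle tool, blade at (175,140) in the left tile, is flat. The grey station has a mould at (690,315) and a cover with its lip at (610,275), at a yaw of about 71°. Next I'll locate the flat handle and then look from the wrist camera.

```bash
cat >> h.py <<'E'
def tools(P):
    x,y,z=P[...,0],P[...,1],P[...,2]
    m=(x>.35)&(x<.75)&(y>-.36)&(y<-.12)
    q=P[m&(z>.046)&(z<.07)]
    # handles: cluster along the rest's y (yaw ~7 deg)
    a=np.radians(7); R=np.array([[np.cos(a),np.sin(a)],[-np.sin(a),np.cos(a)]])
    w=q[:,:2]@R.T
    lab=np.round((w[:,1]-(np.median(w[:,1])))/.072).astype(int)
    for i in np.unique(lab):
        if (lab==i).sum()>40: s=q[lab==i]; print("handle",i,len(s),rect(s),"z",np.round(np.percentile(s[:,2],[10,50,90])*1000,1))
    q=P[m&(z>.034)&(z<.0455)&(x>.56)]
    w=q[:,:2]@R.T
    print("rods y'",np.histogram(w[:,1],20) if 0 else len(w))
E
python3 - <<'E'
from h import *
for n in("top","side"):
    z=np.load(f"pics/{n}0.npz"); tools(cloud(n,z["im"],z["d"],get_calibration(n)))
try:
    movep([0.50,-0.24,0.33],[np.pi,0,np.radians(7)])
except Unreachable as e: print(e)
s=observe(); print(s["time_s"],s["eef_pos"],s["tcp_rot"],s["q"])
c=get_calibration("wrist"); im,d=get_image("wrist"); P=cloud("wrist",im,d,c); cv2.imwrite("pics/w1.png",im[:,:,::-1]); np.savez("pics/w1.npz",P=P,im=im)
print(np.round(c["world_from_camera"],3).tolist())
tools(P)
E
```

```text
handle -1 463 (array([ 533.3, -315.8]), array([213.6,  42.2]), 8.2) z [47.5 52.  55.5]
handle 0 468 (array([ 530.1, -247. ]), array([218.1,  42.4]), 12.8) z [46.9 52.  55.1]
handle 1 468 (array([ 520.9, -171.6]), array([220.7,  42.2]), 7.5) z [47.3 52.3 55.6]
rods y' 534
handle -1 232 (array([ 529.5, -307.4]), array([197.4,  48. ]), 1.5) z [47.1 50.2 53.3]
handle 0 238 (array([ 527.3, -238.5]), array([206.5,  42.4]), 1.8) z [47.1 50.8 53.8]
handle 1 259 (array([ 522.8, -174.9]), array([214.2,  45.4]), 13.8) z [46.9 50.7 53.5]
rods y' 373
1.625 [ 0.4996173  -0.24068866  0.32956073] [-3.14148171e+00  6.92423593e-04  1.21495302e-01] [-5.90924017e-01  5.31074566e-03  1.57797018e+00 -3.68682854e-04
  1.55890826e+00  8.58381538e-01]
[[0.121, -0.94, -0.32, 0.582], [-0.993, -0.114, -0.04, -0.231], [0.001, 0.322, -0.947, 0.473], [0.0, 0.0, 0.0, 1.0]]
handle -1 1495 (array([ 536.1, -318.4]), array([211.7,  41.9]), 12.7) z [48.1 52.1 53.3]
handle 0 1376 (array([ 506.6, -252.2]), array([164.5,  41.8]), 12.8) z [50.3 52.1 53.4]
handle 1 1462 (array([ 523.3, -172.5]), array([217.8,  41.9]), 9.8) z [48.6 51.9 53.2]
rods y' 3032
```

View pics/w1.png

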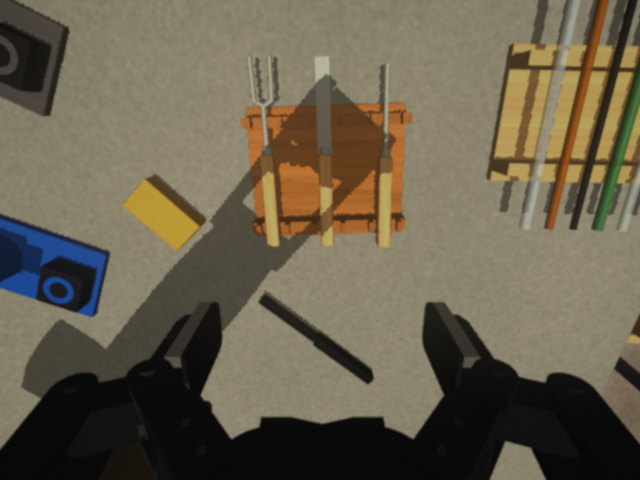

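The wrist view shows the flat tool in the middle slot: blade end at (322,57), handle start at (324,151), handle end at (327,246). The fork is on the left and the pick on the right. Next I'll fit its axis from those pixels.

```bash
python3 - <<'E'
from h import *
Z=np.load("pics/w1.npz"); P=Z["P"]
def sel(u0,u1,v0,v1,a,b):
    q=P[v0:v1,u0:u1].reshape(-1,3); return q[(q[:,2]>a)&(q[:,2]<b)]
h=sel(310,338,157,252,.047,.06); b=sel(306,338,50,148,.037,.05)
print("handle",len(h),rect(h),np.median(h[:,2])); print("blade",len(b),rect(b),np.median(b[:,2]))
q=np.vstack([h,b])[:,:2]; vx,vy,x0,y0=cv2.fitLine(q.astype(np.float32),cv2.DIST_HUBER,0,.01,.01).ravel()
if vx<0: vx,vy=-vx,-vy
D=np.array([vx,vy]);o=np.array([x0,y0]);print("yaw",np.degrees(np.arctan2(vy,vx)))
th=(h[:,:2]-o)@D; tb=(b[:,:2]-o)@D
e=[np.percentile(th,.5),np.percentile(th,99.5),np.percentile(tb,99.5)]
print([np.round(o+t*D,4) for t in e],np.diff(e), "grip from tail",o+(e[0]+.085)*D,"from tip",o+(e[2]-.135)*D)
E
```

```text
handle 1153 (array([ 478.7, -248.4]), array([111.3,  15.9]), 8.7) 0.05224088113969566
blade 1427 (array([ 592. , -229.9]), array([97.4, 36.3]), 6.3) 0.04347890604610988
yaw 8.722897
[array([ 0.4245, -0.2567]), array([ 0.5335, -0.24  ]), array([ 0.6401, -0.2237])] [0.11031169 0.10776603] grip from tail [ 0.50852664 -0.24385182] from tip [ 0.5066266  -0.24414334]
```

```bash
python3 - <<'E'
from h import *
import json
yaw=np.radians(8.7); o=[np.pi,0,yaw]; g=[.5075,-.244]
gripper_to(.05)
movep(g+[.13],o); move_l(g+[.022],feed=.1)
print(gripper_to(0,100)); s=observe(); print(s["time_s"],s["eef_pos"],s["tcp_rot"],s["opening"],s["grasp_force"],s["ft_force"])
json.dump(dict(p=list(map(float,s["eef_pos"])),r=list(map(float,s["tcp_rot"]))),open("grasp.json","w"))
move_l(g+[.022+.08],feed=.1); move_l(g+[.30],feed=.25)
st=np.array([.6335,.225]); a=np.radians(70.8); X=np.array([np.cos(a),np.sin(a)])
p=st+X*(-.057-.02-.135)
movep([*p,.28],[np.pi,0,a]); move_l([*p,.16],feed=.2)
s=observe(); print(s["time_s"],s["eef_pos"],s["tcp_rot"],s["opening"],s["grasp_force"],s["ft_force"])
for n in("side","wrist","top"):
    c=get_calibration(n); im,d=get_image(n); np.savez(f"pics/{n}2.npz",P=cloud(n,im,d,c),im=im); cv2.imwrite(f"pics/{n}2.png",im[:,:,::-1])
A=cv2.imread("pics/side2.png")[190:310,180:340]; B=cv2.imread("pics/wrist2.png")
cv2.imwrite("pics/c2.png",np.vstack([cv2.resize(A,(400,300)),cv2.resize(B,(400,300))]))
E
```

```text
False
4.575 [ 0.5080191  -0.24432979  0.02282453] [ 3.14071096e+00 -9.32832758e-04  1.51945929e-01] 0.014638668466179701 97.90465235710144 [-0.66923803  1.44596501  5.16064669]
8.2833 [0.56465997 0.02407082 0.16121163] [ 3.13990051e+00 -3.85130318e-04  1.23446418e+00] 0.014520755236657246 97.46400475502014 [-0.15145041  0.09678789 -0.39524373]
```

View pics/c2.png

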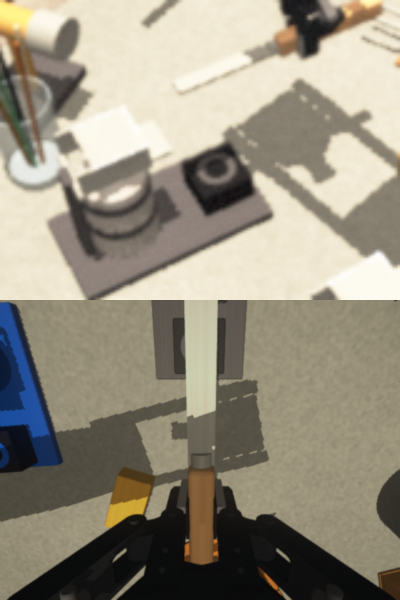

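The crop shows the tool held level. The blade tip is in front of and above the lip, aimed at the cover. Next I'll measure the blade and lip together in the clouds.

```bash
python3 - <<'E'
from h import *
st=np.array([.6335,.225]); a=np.radians(70.8); R=np.array([[np.cos(a),np.sin(a)],[-np.sin(a),np.cos(a)]])
for n in("top","side","wrist"):
    P=np.load(f"pics/{n}2.npz")["P"].reshape(-1,3); P=P[~np.isnan(P[:,0])]; w=np.c_[(P[:,:2]-st)@R.T,P[:,2]]*1000
    def s(x0,x1,y0,y1,z0,z1): return w[(w[:,0]>x0)&(w[:,0]<x1)&(w[:,1]>y0)&(w[:,1]<y1)&(w[:,2]>z0)&(w[:,2]<z1)]
    b=s(-185,-50,-20,20,165,200)
    if len(b)>20:
        k=np.polyfit(b[:,0],b[:,2],1); ky=np.polyfit(b[:,0],b[:,1],1)
        print(n,"blade n",len(b),"x",np.percentile(b[:,0],[1,50,99]).round(1),"y@-77",np.polyval(ky,-77).round(1),"slope y",ky[0].round(3),"ztop@-77",np.polyval(k,-77).round(1),"@-170",np.polyval(k,-170).round(1))
    for nm,A in(("lip",(-65,-37,-30,30,118,140)),("hood",(-60,50,-45,45,148,165)),("mould",(-150,-65,-45,45,38,50))):
        l=s(*A)
        if len(l)>20: print(n,nm,len(l),"x",np.percentile(l[:,0],[2,98]).round(1),"y",np.percentile(l[:,1],[2,98]).round(1),"z",np.median(l[:,2]).round(1))
E
```

```text
top blade n 135 x [-172.2  -98.2  -80.8] y@-77 -1.9 slope y -0.082 ztop@-77 183.7 @-170 183.5
top lip 205 x [-58.9 -37.3] y [-19.9  22.3] z 128.1
top hood 717 x [-35.7  26.5] y [-27.2  29.6] z 156.0
top mould 109 x [-96.2 -79.1] y [-10.   29.2] z 45.1
side blade n 289 x [-184.1 -132.   -78.1] y@-77 -3.2 slope y -0.016 ztop@-77 180.4 @-170 181.9
side lip 114 x [-55.9 -38.2] y [-24.3  20.2] z 127.1
side hood 548 x [-31.5  33.2] y [-30.9  27.3] z 155.0
side mould 405 x [-130.3  -76.3] y [-28.7  26.2] z 44.1
wrist blade n 13143 x [-184.3 -134.7  -98.1] y@-77 -1.5 slope y -0.0 ztop@-77 181.7 @-170 183.9
wrist mould 2847 x [-131.2  -78.4] y [-27.2  27.6] z 44.6
```

```bash
cat >> h.py <<'E'
st=np.array([.6335,.225]); a70=np.radians(70.8); X=np.array([np.cos(a70),np.sin(a70)]); Y=np.array([-X[1],X[0]])
O=[np.pi,0,a70]
def tip(x,ztop,y=.001,**k):   # tool tip top edge at station x, height ztop
    p=st+X*(x-.135-.001)+Y*y
    return move_l([*p,ztop-.0215],**k)
E
python3 - <<'E'
from h import *
print(tip(-.077,.117,feed=.1,max_force=10)); print(tip(-.044,.117,feed=.05,max_force=6))
s=observe(); print(s["time_s"],s["eef_pos"],s["ft_force"],s["opening"])
for n in("side",):
    im,d=get_image(n); cv2.imwrite("pics/s3.png",cv2.resize(im[170:310,150:340],(760,560))[:,:,::-1])
E
```

```text
False
False
10.0333 [0.57322446 0.05539818 0.09534418] [-0.41276796 -0.55482309 -0.65784192] 0.014459054025945535
```

View pics/s3.png

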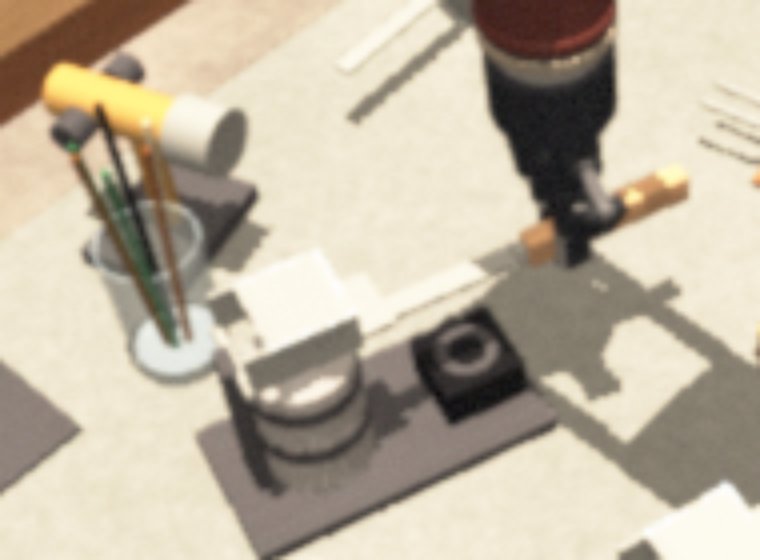

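The blade runs under the lip (meeting it at about (375,310) in the crop) with no contact force. Next I'll lever along the arc.

```bash
python3 - <<'E'
from h import *
for th in (0,.15,.3,.45,.6,.75,.9,1.05,1.2,1.35,1.5,1.65):
    r=.080; x=.036-r*np.cos(th); z=.1235+r*np.sin(th)
    if tip(x,z,feed=.06,max_force=25): print("stop",th); break
    s=observe(); print(th,np.round(s["ft_force"],2),round(s["opening"],4))
print(s["time_s"])
im,d=get_image("side"); cv2.imwrite("pics/s4.png",cv2.resize(im[150:310,130:340],(760,580))[:,:,::-1])
E
```

```text
0 [ 0.4   0.01 -0.91] 0.0147
0.15 [ 1.08 -0.86 -1.77] 0.0147
0.3 [ 0.18 -1.5  -2.11] 0.0147
0.45 [ 0.47 -0.47 -2.29] 0.0146
0.6 [ 0.14 -0.28 -2.02] 0.0145
0.75 [-0.   -0.04 -1.63] 0.0144
0.9 [-0.32 -0.38 -0.29] 0.0142
1.05 [-0.32 -0.31 -1.65] 0.0147
1.2 [-0.97 -0.19 -1.41] 0.0147
1.35 [ 0.39 -0.02 -1.51] 0.0145
1.5 [-0.77  0.26 -1.3 ] 0.014
1.65 [-0.16  0.25  0.59] 0.0145
14.1917
```

View pics/s4.png

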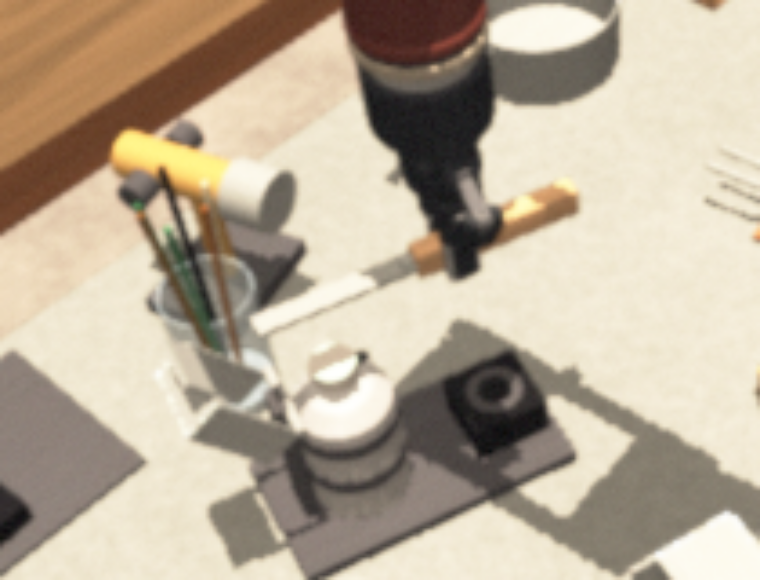

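The cover lies fully back at (230,420) in the crop, and the white cap at (335,365) is exposed. I'll withdraw, check that the tool hasn't turned in the grip, and carry it back above its slot.

```bash
python3 - <<'E'
from h import *
import json
tip(-.09,.21,feed=.2); tip(-.09,.30,feed=.2)
G=json.load(open("grasp.json")); g=G["p"]; r=[np.pi,0,np.radians(8.7)]
movep([g[0],g[1],.30],r); move_l([g[0],g[1],.11],feed=.2); hold(.2)
s=observe(); c=get_calibration("wrist"); im,d=get_image("wrist"); P=cloud("wrist",im,d,c).reshape(-1,3)
p=s["eef_pos"]; yaw=s["tcp_rot"][2]; R=np.array([[np.cos(yaw),np.sin(yaw)],[-np.sin(yaw),np.cos(yaw)]])
w=np.c_[(P[:,:2]-p[:2])@R.T,P[:,2]-p[2]]*1000
b=w[(w[:,0]>35)&(w[:,0]<140)&(abs(w[:,1])<16)&(abs(w[:,2]-20)<14)]
k=np.polyfit(b[:,0],b[:,2],1); ky=np.polyfit(b[:,0],b[:,1],1); print(s["time_s"],p,s["tcp_rot"],"blade x",np.percentile(b[:,0],[1,99]),"slope z",k,"slope y",ky)
E
```

```text
17.9833 [ 0.50880254 -0.2448359   0.11137752] [ 3.13997454e+00 -1.79137764e-03  1.51867034e-01] blade x [ 36.05060537 114.34326757] slope z [-3.29924841e-03  2.11992138e+01] slope y [ 0.00059106 -0.20512819]
```

```bash
python3 - <<'E'
from h import *
g=[.5075,-.244]
print(move_l(g+[.0225],feed=.08,max_force=8)); s=observe(); print(s["eef_pos"],s["ft_force"])
gripper_to(.05); hold(.2); move_l(g+[.12],feed=.12); move_l(g+[.33],feed=.3)
gripper_to(0)
s=observe(); c=get_calibration("wrist"); im,d=get_image("wrist"); P=cloud("wrist",im,d,c)
for n,u0,u1,v0,v1,a,b in(("handle",300,345,150,255,.047,.06),("blade",300,345,45,150,.037,.05)):
    q=P[v0:v1,u0:u1].reshape(-1,3); q=q[(q[:,2]>a)&(q[:,2]<b)]; print(n,len(q),rect(q),np.median(q[:,2]))
# cap position from the top camera when the arm is out of the way
im2,d2=get_image("top"); P=cloud("top",im2,d2,get_calibration("top")); im3,d3=get_image("side"); P3=cloud("side",im3,d3,get_calibration("side"))
for Q in(P,P3):
    x=(Q[...,:2]-st)@np.array([X,Y]).T*1000
    m=(abs(x[...,0])<30)&(abs(x[...,1])<30)&(abs(Q[...,2]-.142)<.008); print("cap",m.sum(),x[m].mean(0),np.median(Q[m][:,2])*1000)
    m=(x[...,0]>40)&(x[...,0]<140)&(abs(x[...,1])<45)&(Q[...,2]>.1); print("cover",m.sum(),np.percentile(x[m][:,0],[2,98]),np.percentile(Q[m][:,2],[2,98]))
print(s["time_s"],s["opening"])
cv2.imwrite("pics/c5.png",np.vstack([cv2.resize(im,(400,300)),cv2.resize(im3[170:310,150:340],(400,300))])[:,:,::-1])
E
```

```text
True
[ 0.50673402 -0.24350665  0.022843  ] [-1.16396517 -0.02010373  4.47896839]
handle 1206 (array([ 483.4, -247.2]), array([121.9,  15.4]), 9.0) 0.052188103924877716
blade 1408 (array([ 593.3, -230.7]), array([92. , 51.8]), 8.5) 0.043346082810546444
cap 184 [-4.32585599  1.36251519] 142.54718500919083
cover 922 [ 42.94186932 112.27738167] [0.10927732 0.17321425]
cap 147 [0.47534206 0.20546481] 141.77823964704362
cover 887 [ 41.83116096 115.86728584] [0.10567271 0.17256994]
22.0583 0.00020031233965331715
```

View pics/c5.png

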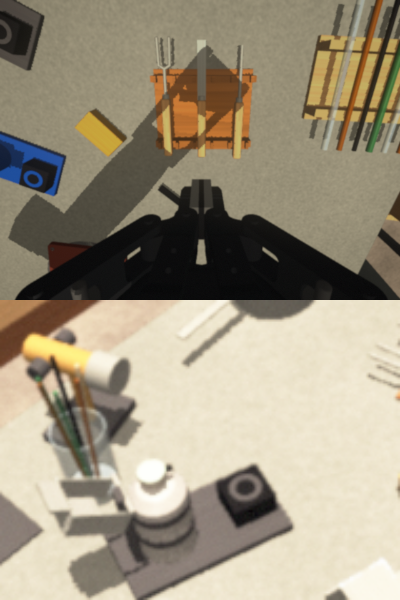

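The tool is back in the middle slot with its pose unchanged to about 1–2 mm. The cover is open, and the cap is at station (-2,1) with its top at 142 mm. Next I'll press it.

```bash
python3 - <<'E'
from h import *
p=st+X*-.001+Y*.0005
q=st+X*-.06
movep([*q,.28],O); move_l([*p,.28],feed=.15); move_l([*p,.155],feed=.15); hold(.2)
f0=observe()["ft_force"]
print(move_l([*p,.1335],feed=.03,max_force=14)); s=observe(); print(s["time_s"],s["eef_pos"],s["ft_force"]-f0)
hold(.3); s=observe(); print(s["eef_pos"],s["ft_force"]-f0)
E
```

```text
True
26.1583 [0.63280404 0.22425279 0.13637076] [-1.74990003 -2.00123383  6.67191288]
[0.63279342 0.2242412  0.13627754] [-1.91860702 -1.86241642  6.30093207]
```

```bash
python3 - <<'E'
from h import *
p=st+X*-.001+Y*.0005
print(move_l([*p,.134],feed=.03,max_force=10)); hold(.2); s=observe(); print(s["eef_pos"],s["ft_force"])
move_l([*p,.16],feed=.05); move_l([*p,.29],feed=.2); q=st+X*-.2; move_l([*q,.29],feed=.25); movep([.3,-.1,.35],O); hold(.5)
for n in("top","side"):
    im,d=get_image(n); Q=cloud(n,im,d,get_calibration(n)); x=(Q[...,:2]-st)@np.array([X,Y]).T*1000
    m=(abs(x[...,0])<30)&(abs(x[...,1])<30)&(abs(Q[...,2]-.142)<.008); print("cap",m.sum(),x[m].mean(0),np.median(Q[m][:,2])*1000)
    m=(x[...,0]>40)&(x[...,0]<140)&(abs(x[...,1])<45)&(Q[...,2]>.1); print("cover",m.sum(),np.percentile(x[m][:,0],[2,98]),np.percentile(Q[m][:,2],[2,98]))
    cv2.imwrite(f"pics/{n}6.png",im[:,:,::-1])
s=observe(); print(s["time_s"],s["ft_force"])
E
```

```text
False
[0.63285866 0.22424853 0.13598746] [-4.94502135 -1.75546765 11.01994127]
cap 186 [-4.38498994  1.4488702 ] 142.61270118944645
cover 920 [ 43.27258211 112.18701429] [0.10965758 0.17389878]
cap 145 [0.5336745  0.11740014] 141.64988990707005
cover 890 [ 41.62314115 115.72303625] [0.10600175 0.17188867]
31.1 [-0.83525489  0.80483258 -0.55433529]
```

View pics/side6.png

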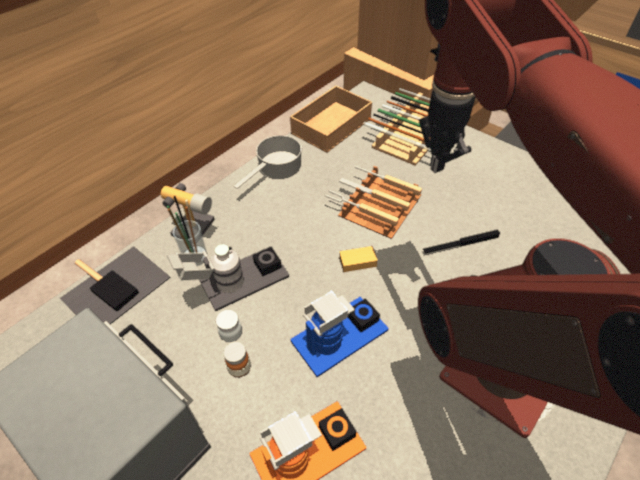

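The cap was pressed to 136 mm at 11 N and is back at 142 mm. The cover is open at (190,262), the tool is in the rest at (380,195), and nothing else has moved. I'm handing the job in.

```bash
python3 -c "
from plant import *
print(job_done())"
```

```text
the job is handed in; nothing more can be done
None
```

The job is handed in (no verdict was returned): the cover was levered open with the flat tool, the tool is back in its slot within about 2 mm, the cap was pressed right down and sprang back, and nothing else appears to have moved.

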